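# Guard up, then hold the pipe clamp shut for tacking

### The arm

A 6-joint arm with a two-finger parallel gripper is mounted at the origin on the work surface. World frame = base frame: x ahead of the robot, y to its left, z up, the work surface at z = 0. Lengths are in m, angles in rad, forces in N, time in s.
With the tool pointing down it reaches from about 0.375 to 0.925 m from the base axis. Payload 5.7 kg.
Tool frame: the origin (TCP) lies midway between the tips of the shut fingers; the grasp point (between the pads) lies 19 mm behind it; y points along the fingers, z is the direction in which the jaws open and shut, and the axes are right-handed (so a half turn about y gives the same grasp; the last joint's range is limited). The gripper opens to 88 mm and grips with 3 to 60 N. Pads are 20 mm wide; open, the fingers measure 115 mm over their backs; the gripper's body (75 mm by 178 mm) begins 61 mm behind the grasp point.
Start: joints at [1.221, 0.359, 1.51, -0, 1.272, -0.115], TCP at [0.14, 0.584, 0.223] pointing down, gripper open.
Joint ranges: [-2.97, 2.97], [-1.01, 2.36], [0.21, 2.38], [-0.96, 4.11], [0.2, 2.71], [-2.98, 2.98]. Speed limits (rad/s): [2.39, 2.39, 3.14, 3.14, 3.14, 3.14].

### API

Orientations are given as a rotation vector (axis times angle).
In Python, from cell import env, snapshot, get_calibration, outline_of gives the robot as it stands. The module is installed in compiled form; this text tells all that it offers.
- The arm moves only by the tool servo_tool, never from a script. Its argument "deltas" is text: rows parted by semicolons, each of 7 numbers parted by spaces: the finger opening in m, from 0 to 0.0878, then the shift along the tool's x, y, z in m, then the turn, a rotation vector about the tool's x, y, z in degrees. In form: jaw x y z rx ry rz; .... A call has exactly 10 rows; each row shifts and turns the commanded pose from where the row before left it, along the tool's axes as they then stand; what a row does not reach is not made up. A row lasts 1/12 s, in which the tool goes at most 41.7 mm and 7.16 degrees, less where a joint would pass 70% of its speed; a pose out of reach is approached as far as the arm can. A call is refused whole if a number of a shift passes 0.0417 or a number of a turn 7.16, either way. A call with a gripper value outside its range is refused whole. The fingers move at their own pace and stop on an object; "force" is the grip in N (left out, the last holds). Time passes only in rows, so rows that do not move let the fingers close, or fill a call up. It gives the time, the measured TCP pose, the force and the opening at its end, in the units of the state.
- env.get_obs(): the state, without advancing time (a new reading comes with each control period).
- snapshot(name): name is "scene" or "side" or "wrist"; returns the picture (400x640x3 uint8, red, green, blue); there is no depth.
- get_calibration(name): a dict with "K" (3x3 intrinsics, pixels), "R" (3x3) and "t" (3): a world point X has camera coordinates R X + t. Camera axes: x right, y down, z forward; pixel columns grow to the right and rows downward; lengths in m; the calibration is good to about 2 mm. A picture is of the moment at which its call begins: read the wrist's pose just before it. get_calibration takes no time and is no camera call; for the wrist camera it gives the pose at the moment of the call.
- env.close_job(): hands the job in, once; it reports no verdict.
Trained networks look in the newest picture that a camera, given by its name, has taken for a name from the list of things; names that differ only in an ending like _2 or _b are one class to them, and where a whole thing is asked for, a point or a joint stands for the part that bears it (a point fixed in the world has none). Each returns a list of dicts, best first, with "score" (0 to 1); they miss things now and then, are a little off and sometimes report something else, mostly with a low value. They report only what shows in the picture. A call takes as long as a camera call. They do not tell look-alikes from the thing itself.
- outline_of(camera, name): "mask" (400x640 bool, what is visible of it) and "pixel" ([row, column] in pixels, amid what is visible of it).
The state is a dict: "time_s": time; "q": joint angles; "joint_vel": joint speeds; "joint_efforts": joint torques, N m; "eef_pos": TCP position; "tool_rot": TCP orientation; "ft_force": force on the tool from outside, world axes, zero at the start; "moment": the same for the moment, N m; "width": finger opening in m.
Only numpy, scipy, OpenCV 4.12 (cv2) and the standard library are available. Lean on these libraries where they do the work, as an engineer would, in place of code of your own. Each camera call takes 0.05 s, during which the arm holds its last target.

### The job

Take the flat spatter guard out of its slotted rack and lean it against the face of the steel angle plate that looks toward the pipe clamp, lower edge on the bench and top tipped toward the plate, and let go of it. Then fit the larger of the two loose clamp halves over both dowels of the lower half bolted to the bench, press it down against the sprung pipe until the halves close with no gap, and finish while holding it pressed shut. Leave the other loose things where they are.

Things in the scene. Friction and masses are not known exactly. Their poses are not given: they have to be found in the camera images.
- guard_mid (a point): Centre of the spatter guard, a loose aluminium plate 120 mm wide (own x), 8 mm thick (own y), 140 mm high (own z), about 0.36 kg. It starts upright in the rack's slot, lower edge 8 mm above the bench, its lowest 37 mm between the slot walls; lift it over 40 mm to clear them. Either face may go forward.
- rack: Rack holding the guard, grey, fixed: foot 140 x 70 mm, two walls 140 mm long along its x, tops 45 mm above the bench, with an 11 mm slot between them, open at the top and ends. Origin under its centre at bench height.
- rest_edge (a point): Middle of the top edge of the angle plate's front face, 75 mm above the bench. The fixed upright plate is 110 mm wide (along x), 10 mm thick. Its y axis points away from the pipe clamp, into the plate; the guard goes on the -y side and leans on this edge.
- cap_grip (a point): Point on the middle axis of the lug of the larger loose clamp half, 50 mm above its flat underside. The lug, 32 x 32 mm, square to the half's axes, rises from 30 to 68 mm above the underside: grip it from above on either pair of faces. The half starts on the bench, underside down. A half turn about z makes no difference.
- seat (a point): Centre of the flat split face of the fixed lower half, 50 mm above the bench. Two upright dowels, 10 mm across with tapered tips, stand 30 mm above this face at 46 mm either side along x. The pipe lies along y. Fully shut, the upper half's underside lies on this face: cap_grip 50 mm above this point, x axes parallel either way.
- pipe (a joint): Sprung pipe stub, 40 mm across, 110 mm long, between the dowels. 0 m = up, its top 28 mm above the split face; grows as it is pressed down, 0.008 with the clamp shut. The arch meets it at a gap of 8 mm. It pushes up with about 8 N at first and 16 N when shut; the upper half's weight alone does not close it.
- small_cap_mid (a point): Centre of the smaller loose clamp half, aluminium, 88 x 60 mm, 46 mm high, for another pipe: leave it. It may lie where the larger one might be expected.
- angle_plate: The angle plate; origin on the bench under the middle of its front face, axes as for rest_edge. Its foot reaches 80 mm to +y; nothing sticks out on the front (-y) side. With its rear lower edge 25 mm out from the front face the guard leans about 18 degrees and stays by friction.
- guard: The spatter guard; origin at the centre of its lower edge face, 70 mm below guard_mid.
- cap: The larger clamp half as a body, origin at the centre of its underside: aluminium, about 0.4 kg, 130 mm long (x), 60 mm wide (y). Flanges 14 mm thick, each with a through hole 12.5 mm across, at 46 mm either side along x. Between them an arch 46 mm wide and 20 mm high inside, its top 30 mm above the underside.
- clamp: The lower clamp half as a body, with its pipe: foot 170 x 80 mm, origin on the bench 50 mm below seat.
- spray_can: Grey spray can, 56 mm across, 170 mm high, loose: leave it. Origin under its centre.
- wire_brush: Brush with a wooden handle lying down near the far edge, about 200 mm long, loose: leave it.
- chip_hammer: Hammer with a wooden handle lying near the robot's base, about 250 mm long, loose: leave it.
- offcut: Short steel pipe offcut standing up, 48 mm across, 50 mm high, loose: leave it.
- nozzle_tin: Open steel tin, 70 mm across, 60 mm high, loose: leave it.
- strip: Flat steel strip 140 x 30 x 6 mm lying down, loose: leave it.
Mind the look-alikes: they are no part of the job. What is shaped like the cap but blue is not meant. What is shaped like the guard but black is not meant.

How it is judged:
On the way, in this order (a step that is already met when the one before it is completed fails the run):
1. the guard leans by itself against the front of the angle plate (angle between guard's own z axis and vertical between 0.105 and 0.7 rad and contact force between guard and angle_plate above 0.05 N and contact force between guard and the arm below 0.05 N and contact force between guard and the fingers below 0.05 N and height (world z) of guard below 0.012 m and y of guard_mid in the frame of angle_plate below 0.01 m and y of guard in the frame of angle_plate below -0.008 m and x of guard_mid in the frame of angle_plate between -0.08 and 0.08 m and linear speed of guard below 0.02 m/s), for 0.3 s.
2. the larger upper half is pressed shut on the dowels (z of cap_grip in the frame of seat between 0.046 and 0.052 m and horizontal distance between cap_grip and seat below 0.005 m and angle between the x axis of cap_grip and the x axis of seat, either way round below 0.08 rad and angle between cap's own z axis and vertical below 0.07 rad and contact force between cap and clamp above 8 N), for 0.2 s.
At the end, for the whole second after the job is handed in: Guard leans unheld on the angle plate's front, 6 to 40 degrees from upright, foot on the bench. Larger half on both dowels (5 mm, 4.5 degrees), gap under 2 mm, pressed on with over 8 N, still touched by the robot. Other loose things not moved (all of step 1 and all of step 2 and contact force between any of the fingers, the arm and cap above 2 N); the arm keeps its last pose, push and grip.
It fails at once if another loose thing was moved more than 30 mm (distance of any of small_cap_mid, spray_can, wire_brush, chip_hammer, offcut, nozzle_tin, strip from where it was at the start of the episode above 0.03 m).
It also fails if it takes over 61 s, if anything falls off the work surface, if the arm or the gripper's body presses on something with over 40 N, if the wrist force passes 120 N, or if a joint passes its speed limit or range.

## Working session

There is one attempt and no reset: what is moved stays moved. The work goes in short steps, Python scripts to look and compute and a tool call to move; the robot and the scene stay as the last step left them, time stands still between calls to the robot, and variables do not carry over. Pictures are saved under pics/ and viewed, and the job is handed in when it is done.

Besides the shell and the picture viewer there is one more tool, called after "Call:" as name(argument=value, ...) on one line, values as JSON. servo_tool: Moves the arm, as the interface text tells. Its arguments: {"type":"object","properties":{"deltas":{"type":"string"},"force":{"type":"number"}},"required":["deltas"]}

```bash
ls; mkdir -p pics; python3 - <<'E'
from cell import env, snapshot, get_calibration
import cv2
o=env.get_obs();print(o)
for n in("scene","side","wrist"):
    c=get_calibration(n);im=snapshot(n);cv2.imwrite(f"pics/{n}0.png",im[:,:,::-1]);print(n,c)
E
```

```text
pics
{'time_s': 0.0, 'q': array([ 1.22091266e+00,  3.59491042e-01,  1.51143197e+00,  1.33099113e-05,
        1.27248576e+00, -1.15100782e-01]), 'joint_vel': array([ 8.86822254e-05,  6.02345434e-05, -5.44868036e-04, -2.53641892e-04,
       -1.16329066e-03, -1.61174130e-03]), 'joint_efforts': array([ 1.70194948e-03, -5.15369582e+01, -2.70730555e+01,  6.76269340e-02,
        3.47905490e-02, -1.08341951e-04]), 'eef_pos': array([0.13934489, 0.58288764, 0.22181808]), 'tool_rot': array([-1.56469146,  0.18470824, -0.18403008]), 'ft_force': array([0.57591157, 0.44893011, 0.10002739]), 'moment': array([ 0.02542095,  0.04315782, -0.02302214]), 'width': 0.08763452660913106}
scene {'K': array([[420.00894774,   0.        , 322.65042359],
       [  0.        , 420.00894774, 198.27760958],
       [  0.        ,   0.        ,   1.        ]]), 'R': array([[ 0.74435598,  0.66776897,  0.00433372],
       [ 0.38051672, -0.41880761, -0.82450422],
       [-0.54876334,  0.6153737 , -0.5658392 ]]), 't': array([-0.34586989, -0.15604994,  1.56414664])}
side {'K': array([[508.40908832,   0.        , 313.95010111],
       [  0.        , 508.40908832, 202.52881172],
       [  0.        ,   0.        ,   1.        ]]), 'R': array([[ 0.99788528, -0.06472081,  0.00601567],
       [-0.0404941 , -0.69139738, -0.72133895],
       [ 0.05084486,  0.71956992, -0.69255608]]), 't': array([-0.53302607,  0.01182883,  1.32594333])}
wrist {'K': array([[293.44523516,   0.        , 320.35250331],
       [  0.        , 293.44523516, 198.6288769 ],
       [  0.        ,   0.        ,   1.        ]]), 'R': array([[ 0.23289867,  0.97249988, -0.0014826 ],
       [ 0.9283197 , -0.2218634 ,  0.29832728],
       [ 0.28979431, -0.07085635, -0.95446249]]), 't': array([-0.59921765, -0.03593423,  0.39128977])}
```

View pics/scene0.png

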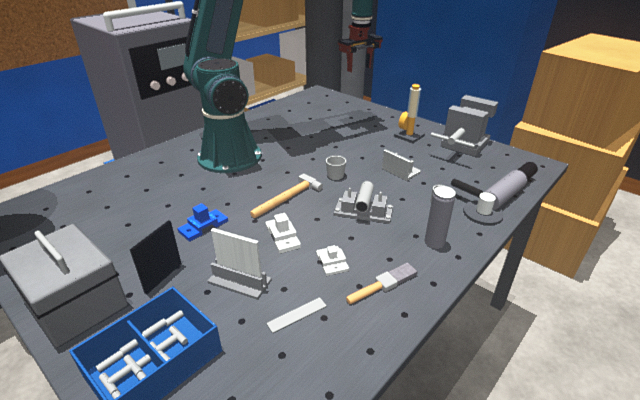

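View pics/side0.png

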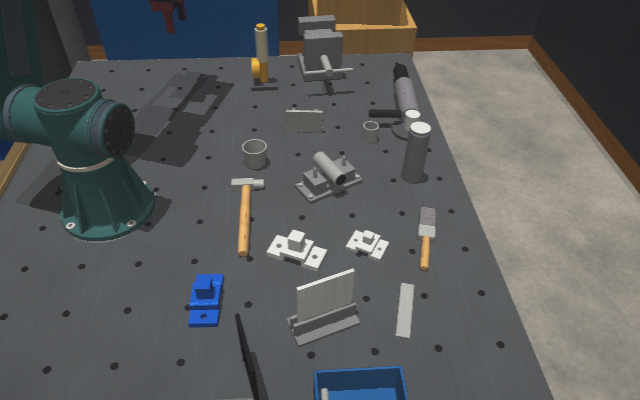

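View pics/wrist0.png

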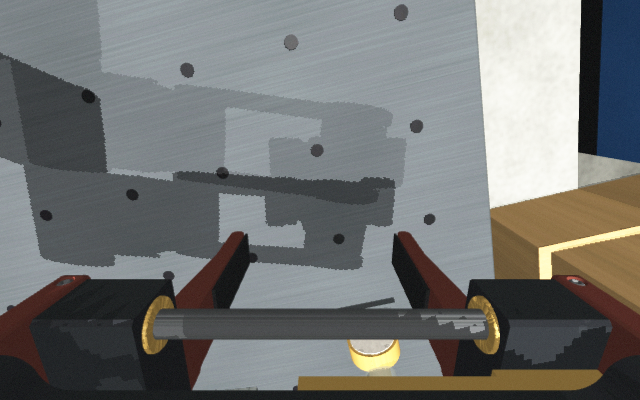

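```bash
python3 - <<'E'
from cell import env, snapshot, get_calibration, outline_of
import cv2,numpy as np,pickle
D={}
for n in("scene","side"):
    im=snapshot(n);D[n]=dict(im=im,cal=get_calibration(n))
    for k in["guard","rack","angle_plate","cap","clamp"]:
        r=outline_of(n,k);D[n][k]=r
        print(n,k,[(round(a["score"],2),np.round(a["pixel"]),int(a["mask"].sum())) for a in r])
pickle.dump(D,open("d.pkl","wb"))
for n,k in[("scene",(180,140,420,300)),("side",(240,90,400,350))]:
    x0,y0,x1,y1=k
    s=3 if n=="scene" else 2.3
    cv2.imwrite(f"pics/{n}z.png",cv2.resize(D[n]["im"][y0:y1,x0:x1,::-1],None,fx=s,fy=s,interpolation=cv2.INTER_CUBIC))
print(env.get_obs()["time_s"])
E
```

```text
scene guard [(0.88, array([251., 237.]), 1591), (0.59, array([257., 155.]), 2192)]
scene rack [(0.73, array([283., 236.]), 1249), (0.66, array([207., 368.]), 1565)]
scene angle_plate [(0.69, array([166., 398.]), 630)]
scene cap [(0.77, array([223., 200.]), 910), (0.56, array([231., 285.]), 851), (0.41, array([284., 238.]), 1358)]
scene clamp [(0.95, array([207., 366.]), 1521), (0.67, array([249., 235.]), 1609)]
side guard [(0.84, array([297., 326.]), 2011), (0.82, array([358., 244.]), 637), (0.38, array([128., 367.]), 322)]
side rack [(0.81, array([324., 321.]), 1600)]
side angle_plate [(0.97, array([123., 302.]), 785)]
side cap [(0.83, array([249., 296.]), 1335), (0.71, array([302., 204.]), 1524)]
side clamp [(0.79, array([175., 324.]), 1960)]
0.75
```

View pics/scenez.png

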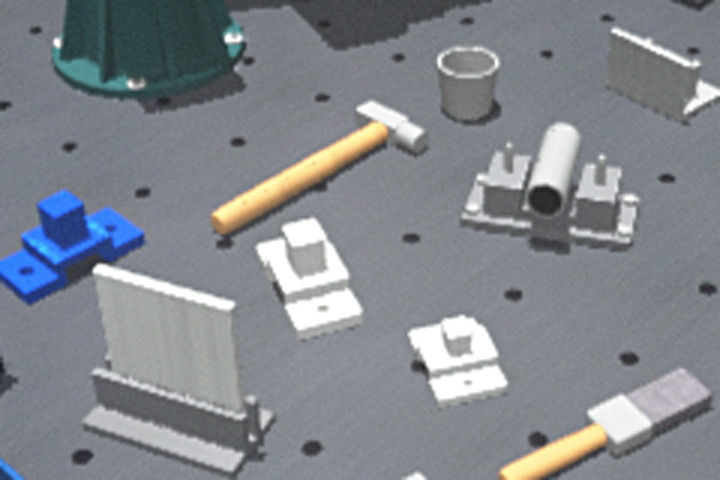

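View pics/sidez.png

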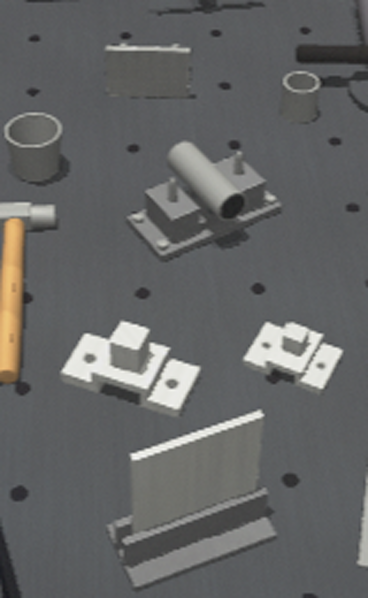

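```bash
cat > fit.py <<'E'
import cv2,numpy as np,pickle
from scipy.optimize import minimize
D=pickle.load(open("d.pkl","rb"))
def box(x0,x1,y0,y1,z0,z1): return np.array([[x,y,z] for x in(x0,x1) for y in(y0,y1) for z in(z0,z1)],float)
def cyl(c,r,h0,h1,ax=2,n=20):
    a=np.linspace(0,2*np.pi,n,endpoint=False);P=[]
    for h in(h0,h1):
        for t in a:
            if ax==2:P.append([c[0]+r*np.cos(t),c[1]+r*np.sin(t),h])
            else:P.append([c[0]+r*np.cos(t),h,c[1]+r*np.sin(t)])
    return np.array(P)
def proj(cal,P):
    q=P@cal["R"].T+cal["t"];q=q@cal["K"].T;return q[:,:2]/q[:,2:]
def W(P,p):
    c,s=np.cos(p[2]),np.sin(p[2]);return np.c_[p[0]+c*P[:,0]-s*P[:,1],p[1]+s*P[:,0]+c*P[:,1],P[:,2]]
S=4
def render(cal,parts,p):
    m=np.zeros((400*S,640*S),np.uint8)
    for P in parts:
        u=(proj(cal,W(P,p))+.5)*S-.5
        h=cv2.convexHull(u.astype(np.float32))
        cv2.fillConvexPoly(m,np.round(h*16).astype(np.int32),1,shift=4)
    return m
def fit(model,masks,p0,n=None,steps=(.01,.01,.15),neg=None):
    up={}
    for k,m in masks.items():
        up[k]=cv2.resize(cv2.GaussianBlur(m.astype(np.float32),(0,0),.6),None,fx=S,fy=S,interpolation=cv2.INTER_LINEAR)>.5
    def cost(p):
        c=0
        for k in up:
            r=render(D[k]["cal"],model(p),p)>0
            i=(r&up[k]).sum();u=(r|up[k]).sum();c+=1-i/u
        return c/len(up)
    p=np.array(p0,float)
    for it in range(3):
        st=list(steps)+[.004]*(len(p)-3)
        sx=np.vstack([p]+[p+np.eye(len(p))[i]*st[i]*(.5**it) for i in range(len(p))])
        r=minimize(cost,p,method="Nelder-Mead",options=dict(initial_simplex=sx,maxfev=250,xatol=1e-5,fatol=1e-5));p=r.x
    per={k:0 for k in up}
    return p,r.fun
def M(n,k,i=0): return D[n][k][i]["mask"]
def g(p): return [box(-.06,.06,-.004,.004,.008,.148)]
def rk(p): 
    ft=.010;w=.0055+abs(p[3]) if len(p)>3 else .0135
    return [box(-.07,.07,-.035,.035,0,ft),box(-.07,.07,-w,-.0055,0,.045),box(-.07,.07,.0055,w,0,.045)]
def cap(p):
    a=.023+abs(p[3])
    return [box(-.065,-.023,-.03,.03,0,.014),box(.023,.065,-.03,.03,0,.014),box(-a,-.023,-.03,.03,0,.03),box(.023,a,-.03,.03,0,.03),box(-a,a,-.03,.03,.02,.03),box(-.016,.016,-.016,.016,.03,.068)]
def clamp(p):
    a,b,ft,hy=p[3:7]
    L=[box(-.085,.085,-.04,.04,0,ft),cyl((0,.058),.02,-.055,.055,1)]
    for s in(-1,1):
        L+=[box(min(s*a,s*b),max(s*a,s*b),-hy,hy,0,.05),cyl((s*.046,0),.005,.05,.078)]
    return L
def plate(p):
    ft=p[3]
    return [box(-.055,.055,0,.01,0,.075),box(-.055,.055,0,.08,0,ft)]
E
cat > run.py <<'E'
from fit import *
def init(pts,z):
    # rough triangulation from (cam,pixel row,col)
    A=[];b=[]
    for n,(r,c) in pts.items():
        cal=D[n]["cal"];Pm=cal["K"]@np.c_[cal["R"],cal["t"]]
        A+=[c*Pm[2]-Pm[0],r*Pm[2]-Pm[1]]
    A=np.array(A);return np.linalg.lstsq(A[:,:3],-A[:,3],rcond=None)[0]
def pix(n,k,i=0):return D[n][k][i]["pixel"]
R={}
def go(name,model,masks,extra,yaws):
    pts={n:pix(n,k,i) for n,(k,i) in masks.items()}
    X=init(pts,0)
    mm={n:M(n,k,i) for n,(k,i) in masks.items()}
    best=min((fit(model,mm,[X[0],X[1],y]+extra) for y in yaws),key=lambda t:t[1])
    sep={n:np.round(fit(model,{n:mm[n]},best[0])[0][:3],4) for n in mm}
    print(name,np.round(X,3),np.round(best[0],4),round(best[1],3),sep);R[name]=best[0]
go("plate",plate,{"scene":("angle_plate",0),"side":("angle_plate",0)},[.01],[-.1,.3])
go("cap",cap,{"scene":("cap",1),"side":("cap",0)},[.01],[-.3,-.6])
go("clamp",clamp,{"scene":("clamp",0),"side":("clamp",0)},[.025,.066,.01,.03],[.3,.6])
go("guard",g,{"scene":("guard",0),"side":("guard",0)},[],[.3])
# rack+guard union
for n in D: D[n]["rg"]=[dict(mask=M(n,"guard")|M(n,"rack"),pixel=pix(n,"rack"))]
go("rg",lambda p:g(p)+rk(p),{"scene":("rg",0),"side":("rg",0)},[.008],[.3])
pickle.dump(R,open("r.pkl","wb"))
import itertools
mods=dict(plate=plate,cap=cap,clamp=clamp,rg=lambda p:g(p)+rk(p))
for n,(x0,y0,x1,y1),s in[("scene",(180,140,430,300),3),("side",(240,90,400,350),2.3)]:
    im=cv2.resize(D[n]["im"][:,:,::-1],None,fx=s,fy=s,interpolation=cv2.INTER_CUBIC)
    for k,m in mods.items():
        for P in m(R[k]):
            u=(proj(D[n]["cal"],W(P,R[k]))+.5)*s
            h=cv2.convexHull(u.astype(np.float32)).astype(int);cv2.polylines(im,[h],True,(0,0,255),1)
    cv2.imwrite(f"pics/{n}fit.png",im[int(y0*s):int(y1*s),int(x0*s):int(x1*s)])
E
time python3 run.py
```

```text
plate [0.519 0.332 0.017] [ 0.5222  0.3022 -0.1107  0.0136] 0.098 {'scene': array([ 0.5279,  0.3022, -0.083 ]), 'side': array([ 0.5212,  0.301 , -0.0922])}
cap [ 0.481 -0.18   0.011] [ 0.48   -0.1892 -0.4448  0.0058] 0.058 {'scene': array([ 0.4818, -0.1898, -0.4431]), 'side': array([ 0.4788, -0.1896, -0.4557])}
clamp [0.569 0.088 0.   ] [0.5776 0.0563 0.4841 0.0258 0.0638 0.0096 0.0302] 0.059 {'scene': array([0.5781, 0.0556, 0.4637]), 'side': array([0.5767, 0.0564, 0.5049])}
guard [ 0.532 -0.379  0.094] [ 0.5298 -0.3781  0.329 ] 0.216 {'scene': array([ 0.5277, -0.3768,  0.3279]), 'side': array([ 0.5301, -0.3765,  0.3427])}
rg [ 0.524 -0.387 -0.003] [ 0.5292 -0.3795  0.3459  0.005 ] 0.048 {'scene': array([ 0.5327, -0.3804,  0.325 ]), 'side': array([ 0.5281, -0.3794,  0.3388])}
real	2m8.353s
user	2m0.447s
sys	0m0.519s
```

View pics/scenefit.png

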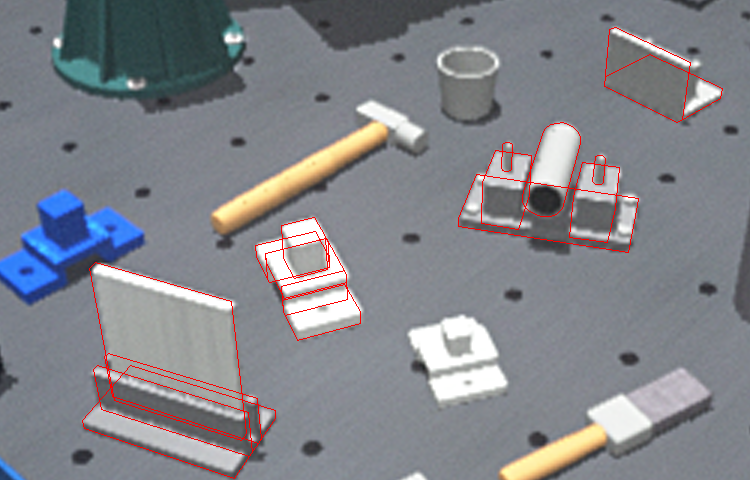

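View pics/sidefit.png

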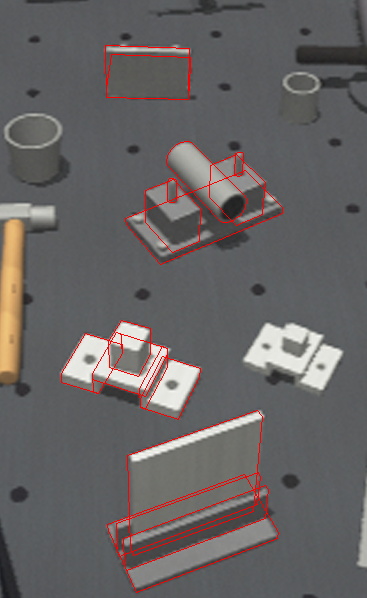

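```bash
cat > h.py <<'E'
import numpy as np
from scipy.spatial.transform import Rotation as Ro
from cell import env
def cur():
    o=env.get_obs();return o,np.array(o["eef_pos"]),Ro.from_rotvec(o["tool_rot"])
def down(yaw,tilt=0,):
    """tool z horizontal at heading yaw, tool y down; tilt: rotate about tool x (rad)"""
    z=np.array([np.cos(yaw),np.sin(yaw),0]);y=np.array([0,0,-1.]);x=np.cross(y,z)
    return Ro.from_matrix(np.c_[x,y,z])*Ro.from_rotvec([tilt,0,0])
def delta(p,R):
    o,p0,R0=cur()
    d=R0.inv().apply(np.array(p)-p0);w=np.degrees((R0.inv()*R).as_rotvec())
    print("t",round(o["time_s"],2),"pos",np.round(p0,4),"w",round(o["width"],4),"F",np.round(o["ft_force"],1))
    print(" shift mm",np.round(d*1000,1),"turn deg",np.round(w,2),"rows",np.ceil(max(np.abs(d).max()/.0417,np.abs(w).max()/7.16)))
E
python3 - <<'E'
from h import *
o,p,R=cur();print(np.round(R.as_matrix(),3))
print("zyaw",np.degrees(np.arctan2(R.as_matrix()[1,2],R.as_matrix()[0,2])))
gy=.34+np.pi/2
for y in(gy,gy-np.pi): print(np.degrees(y))
delta([.5,.1,.22],R)
E
```

```text
[[ 0.973 -0.     0.233]
 [-0.233 -0.     0.973]
 [-0.    -1.    -0.   ]]
zyaw 76.54608486788973
109.48056503444799
-70.51943496555201
t 0.75 pos [0.1396 0.5835 0.2226] w 0.088 F [-0.1  0.3 -0.3]
 shift mm [ 463.     2.7 -386.4] turn deg [0. 0. 0.] rows 12.0
```

Call:
servo_tool(deltas="0.0878 0.031 0 -0.0265 0 0 0;0.0878 0.031 0 -0.0265 0 0 0;0.0878 0.031 0 -0.0265 0 0 0;0.0878 0.031 0 -0.0265 0 0 0;0.0878 0.031 0 -0.0265 0 0 0;0.0878 0.031 0 -0.0265 0 0 0;0.0878 0.031 0 -0.0265 0 0 0;0.0878 0.031 0 -0.0265 0 0 0;0.0878 0.031 0 -0.0265 0 0 0;0.0878 0.031 0 -0.0265 0 0 0", force=30)

```text
time_s: 1.58
eef_pos: [0.3803, 0.252, 0.223]
tool_rot: [-1.563, 0.184, -0.185]
ft_force: [0.4, 0.8, 0.7]
width: 0.088
```

```bash
python3 - <<'E'
from h import *
delta([.5292,-.379,.22],down(np.radians(109.5)))
E
```

```text
t 1.58 pos [0.3803 0.252  0.223 ] w 0.088 F [0.4 0.8 0.7]
 shift mm [ 291.5    2.9 -579.1] turn deg [-2.000e-02 -3.294e+01  4.000e-02] rows 14.0
```

Call:
servo_tool(deltas="0.0878 0.0182 0 -0.0362 0 0 0;0.0878 0.0182 0 -0.0362 0 0 0;0.0878 0.0182 0 -0.0362 0 0 0;0.0878 0.0182 0 -0.0362 0 0 0;0.0878 0.0182 0 -0.0362 0 0 0;0.0878 0.0182 0 -0.0362 0 0 0;0.0878 0.0182 0 -0.0362 0 0 0;0.0878 0.0182 0 -0.0362 0 0 0;0.0878 0.0182 0 -0.0362 0 0 0;0.0878 0.0182 0 -0.0362 0 0 0")

```text
time_s: 2.42
eef_pos: [0.4723, -0.1429, 0.2229]
tool_rot: [-1.563, 0.184, -0.185]
ft_force: [0.2, -0.0, 0.1]
width: 0.0877
```

Call:
servo_tool(deltas="0.0878 0.0182 0 -0.0362 0 0 0;0.0878 0.0182 0 -0.0362 0 0 0;0.0878 0.0182 0 -0.0362 0 0 0;0.0878 0.0182 0 -0.0362 0 0 0;0.0878 0.0182 0 -0.0362 0 0 0;0.0878 0.0182 0 -0.0362 0 0 0;0.0878 0 0 0 0 -7 0;0.0878 0 0 0 0 -7 0;0.0878 0 0 0 0 -7 0;0.0878 0 0 0 0 -7 0")

```text
time_s: 3.25
eef_pos: [0.5278, -0.3778, 0.2224]
tool_rot: [-1.561, -0.203, 0.204]
ft_force: [-0.5, 0.0, -0.5]
width: 0.0878
```

```bash
python3 - <<'E'
from h import *
from cell import snapshot,get_calibration
import cv2
from fit import proj,W,box
delta([.5292,-.379,.111],down(np.radians(109.5)))
cal=get_calibration("wrist");im=snapshot("wrist")[:,:,::-1].copy()
print(env.get_obs()["q"])
P=W(box(-.06,.06,-.004,.004,.08,.148),[.5292,-.379,.34])
for a in proj(cal,P): cv2.circle(im,tuple(np.round(a).astype(int)),2,(0,0,255),-1)
cv2.imwrite("pics/w1.png",im)
E
```

```text
t 3.25 pos [ 0.5278 -0.3778  0.2224] w 0.0878 F [-0.5  0.  -0.5]
 shift mm [  1.1 111.4  -1.5] turn deg [-0.02 -4.65 -0.01] rows 3.0
[-7.27431740e-01  4.29315602e-01  1.39738691e+00 -1.15245667e-04
  1.31504129e+00 -2.56503977e+00]
```

View pics/w1.png

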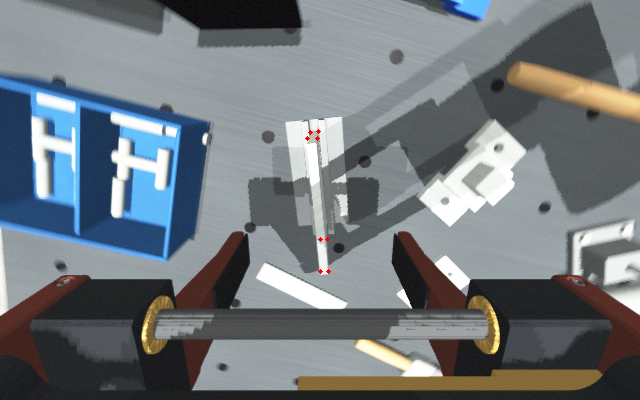

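```bash
python3 - <<'E'
import cv2
im=cv2.imread("pics/w1.png")
cv2.imwrite("pics/w1z.png",cv2.resize(im[110:290,250:390],None,fx=3.3,fy=3.3,interpolation=cv2.INTER_CUBIC))
E
```

```text
(no output)
```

View pics/w1z.png

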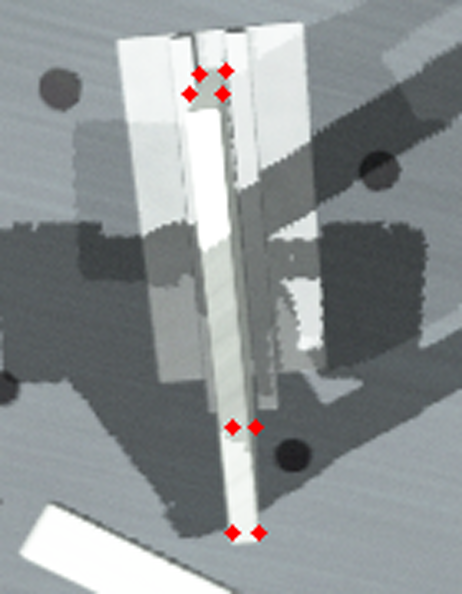

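Call:
servo_tool(deltas="0.0878 0.001 0.037 -0.0015 0 -4.6 0;0.0878 0 0.037 0 0 0 0;0.0878 0 0.037 0 0 0 0;0.04 0 0 0 0 0 0;0.0 0 0 0 0 0 0;0.0 0 0 0 0 0 0;0.0 0 0 0 0 0 0;0.0 0 0 0 0 0 0;0.0 0 0 0 0 0 0;0.0 0 0 0 0 0 0", force=40)

```text
time_s: 4.13
eef_pos: [0.5299, -0.3792, 0.1132]
tool_rot: [-1.557, -0.263, 0.261]
ft_force: [0.3, -0.4, -0.2]
width: 0.0447
```

Call:
servo_tool(deltas="0.0 0 0 0 0 0 0;0.0 0 0 0 0 0 0;0.0 0 0 0 0 0 0;0.0 0 0 0 0 0 0;0.0 0 0 0 0 0 0;0.0 0 0 0 0 0 0;0.0 0 0 0 0 0 0;0.0 0 0 0 0 0 0;0.0 0 0 0 0 0 0;0.0 0 0 0 0 0 0")

```text
time_s: 4.97
eef_pos: [0.5293, -0.3788, 0.1116]
tool_rot: [-1.555, -0.262, 0.262]
ft_force: [0.3, -0.7, -1.9]
width: 0.0076
```

Call:
servo_tool(deltas="0.0 0 -0.01 0 0 0 0;0.0 0 -0.02 0 0 0 0;0.0 0 -0.025 0 0 0 0;0.0 0 -0.025 0 0 0 0;0.0 0 -0.025 0 0 0 0;0.0 0 -0.01 0 0 0 0;0.0 0 0 0 0 5 0;0.0 0 0 0 0 5 0;0.0 0 0 0 0 5 0;0.0 0 0 0 0 5 0")

```text
time_s: 5.8
eef_pos: [0.5284, -0.3777, 0.2259]
tool_rot: [-1.569, 0.016, -0.014]
ft_force: [-0.4, 0.5, -3.6]
width: 0.008
```

```bash
cat > tgt.py <<'E'
from h import *
pl=(.522,.302,-.10)
def plw(x,y,z):
    c,s=np.cos(pl[2]),np.sin(pl[2]);return np.array([pl[0]+c*x-s*y,pl[1]+s*x+c*y,z])
Rl=down(pl[2]+np.pi/2,np.radians(-18))
E
python3 - <<'E'
from tgt import *
from cell import snapshot
import cv2
print(-Rl.as_matrix()[:,1])
delta(plw(0,0,.22),down(pl[2]+np.pi/2))
for n in("side","scene"):cv2.imwrite(f"pics/{n}2.png",snapshot(n)[:,:,::-1])
E
```

```text
[0.03085022 0.3074732  0.95105652]
t 5.8 pos [ 0.5284 -0.3777  0.2259] w 0.008 F [-0.4  0.5 -3.6]
 shift mm [-19.5   7.1 679.4] turn deg [-0.09  4.63 -0.1 ] rows 17.0
```

View pics/side2.png

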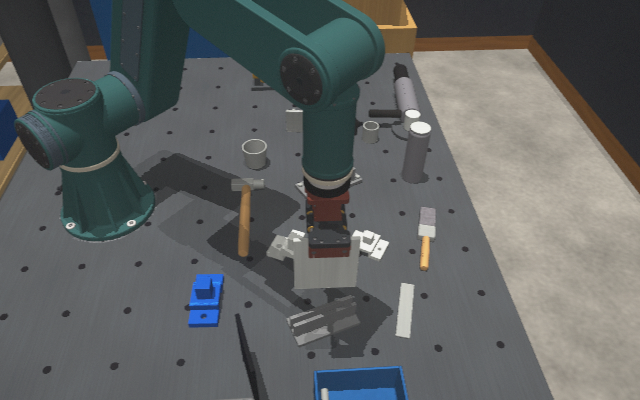

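Call:
servo_tool(deltas="0.0 -0.001 0 0.039 0 0 0;0.0 -0.001 0 0.039 0 0 0;0.0 -0.001 0 0.039 0 0 0;0.0 -0.001 0 0.039 0 0 0;0.0 -0.001 0 0.039 0 0 0;0.0 -0.001 0 0.039 0 0 0;0.0 -0.001 0 0.039 0 0 0;0.0 -0.001 0 0.039 0 0 0;0.0 -0.001 0 0.039 0 0 0;0.0 -0.001 0 0.039 0 0 0")

```text
time_s: 6.73
eef_pos: [0.5241, 0.0135, 0.2265]
tool_rot: [-1.571, 0.01, -0.009]
ft_force: [1.1, 0.1, -4.4]
width: 0.0074
```

Call:
servo_tool(deltas="0.0 -0.001 0 0.039 0 0 0;0.0 -0.001 0 0.039 0 0 0;0.0 -0.001 0 0.039 0 0 0;0.0 -0.001 0 0.039 0 0 0;0.0 -0.001 0 0.039 0 0 0;0.0 -0.001 0 0.039 0 0 0;0.0 0 0 0.02 0 4.6 0;0.0 0 0 0 -6 0 0;0.0 0 0 0 -6 0 0;0.0 0 0 0 -6 0 0")

```text
time_s: 7.57
eef_pos: [0.5229, 0.266, 0.2275]
tool_rot: [-1.887, 0.087, -0.064]
ft_force: [-0.7, 0.1, -4.9]
width: 0.0077
```

```bash
python3 - <<'E'
from tgt import *
from cell import snapshot
import cv2
delta(plw(0,.0012-.02,.1717),Rl)
delta(plw(0,.0012,.1017),Rl)
for n in("side","scene"):cv2.imwrite(f"pics/{n}3.png",snapshot(n)[:,:,::-1])
E
```

```text
t 7.57 pos [0.5229 0.266  0.2275] w 0.0077 F [-0.7  0.1 -4.9]
 shift mm [-4.4 47.7 33.5] turn deg [0.23 0.39 0.18] rows 2.0
t 7.57 pos [0.5229 0.266  0.2275] w 0.0077 F [-0.7  0.1 -4.9]
 shift mm [ -4.3 107.9  74.4] turn deg [0.23 0.39 0.18] rows 3.0
```

View pics/scene3.png

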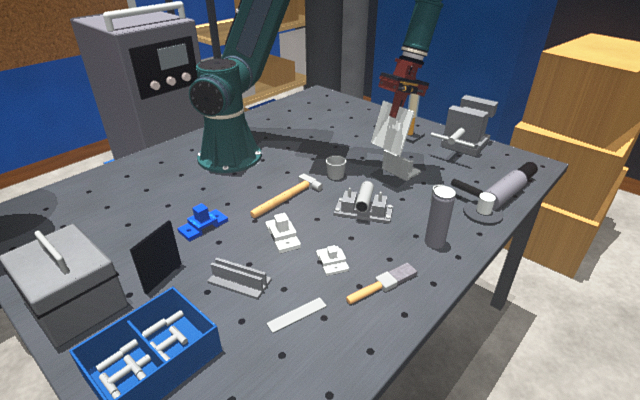

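View pics/side3.png

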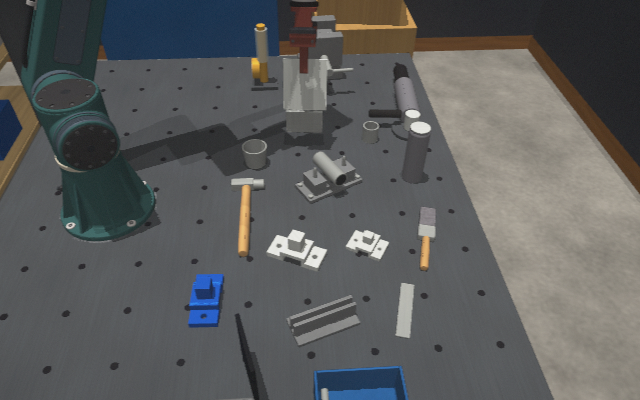

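Call:
servo_tool(deltas="0.0 -0.001 0.02 0.013 0 0 0;0.0 -0.001 0.025 0.013 0 0 0;0.0 -0.001 0.025 0.013 0 0 0;0.0 -0.001 0.022 0.013 0 0.4 0;0.0 0 0.012 0 0 0 0;0.0 0 0 0 0 0 0;0.0 0 0.001 0.006 0 0 0;0.0 0 0.001 0.006 0 0 0;0.0 0 0.001 0.006 0 0 0;0.0 0 0 0.003 0 0 0")

```text
time_s: 8.5
eef_pos: [0.5234, 0.3035, 0.1032]
tool_rot: [-1.881, 0.093, -0.073]
ft_force: [-0.9, 0.1, -4.2]
width: 0.0078
```

```bash
python3 - <<'E'
from tgt import *
from cell import snapshot
import cv2
delta(plw(0,.0012,.1017),Rl)
a=snapshot("side")[:,:,::-1][40:160,230:390];b=snapshot("scene")[:,:,::-1][80:200,340:460]
cv2.imwrite("pics/p4.png",np.hstack([cv2.resize(a,(640,480),interpolation=2)[:, 100:540],cv2.resize(b,(480,480),interpolation=2)[:,100:440]]))
E
```

```text
t 8.5 pos [0.5234 0.3035 0.1032] w 0.0078 F [-0.9  0.1 -4.2]
 shift mm [-1.3  1.6  0. ] turn deg [-0.12 -0.15  0.19] rows 1.0
```

View pics/p4.png

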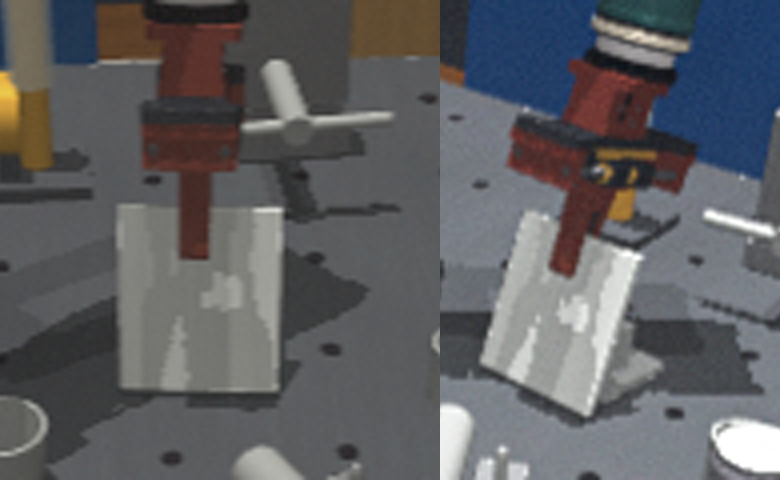

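Call:
servo_tool(deltas="0.0 0 0.001 0.0003 0 0 0;0.0 0 0.001 0.0003 0 0 0;0.0 0 0 0 0 0 0;0.0 0 0 0 0 0 0;0.0 0 0 0 0 0 0;0.0 0 0 0 0 0 0;0.0 0 0 0 0 0 0;0.0 0 0 0 0 0 0;0.0 0 0 0 0 0 0;0.0 0 0 0 0 0 0")

```text
time_s: 9.43
eef_pos: [0.5225, 0.3021, 0.1002]
tool_rot: [-1.883, 0.094, -0.072]
ft_force: [-0.4, -0.0, -3.4]
width: 0.008
```

Call:
servo_tool(deltas="0.0 0 0.001 0.0003 0 0 0;0.0 0 0 0 0 0 0;0.0 0 0 0 0 0 0;0.01 0 0 0 0 0 0;0.015 0 0 0 0 0 0;0.02 0 0 0 0 0 0;0.03 0 0 0 0 0 0;0.04 0 0 0 0 0 0;0.04 0 0 0 0 0 0;0.04 0 0 0 0 0 0")

```text
time_s: 10.27
eef_pos: [0.5224, 0.3019, 0.0991]
tool_rot: [-1.884, 0.095, -0.072]
ft_force: [-0.4, -0.3, 0.4]
width: 0.0394
```

```bash
python3 - <<'E'
from tgt import *
from cell import snapshot
import cv2
delta(plw(0,.0012,.1017),Rl)
a=snapshot("side")[:,:,::-1][40:160,230:390];b=snapshot("scene")[:,:,::-1][80:200,340:460]
cv2.imwrite("pics/p5.png",np.hstack([cv2.resize(a,(640,480),interpolation=2)[:, 100:540],cv2.resize(b,(480,480),interpolation=2)[:,100:440]]))
cv2.imwrite("pics/w5.png",snapshot("wrist")[:,:,::-1])
E
```

```text
t 10.27 pos [0.5224 0.3019 0.0991] w 0.0394 F [-0.4 -0.3  0.4]
 shift mm [-0.4 -2.9  0.4] turn deg [ 0.02 -0.14  0.07] rows 1.0
```

View pics/p5.png

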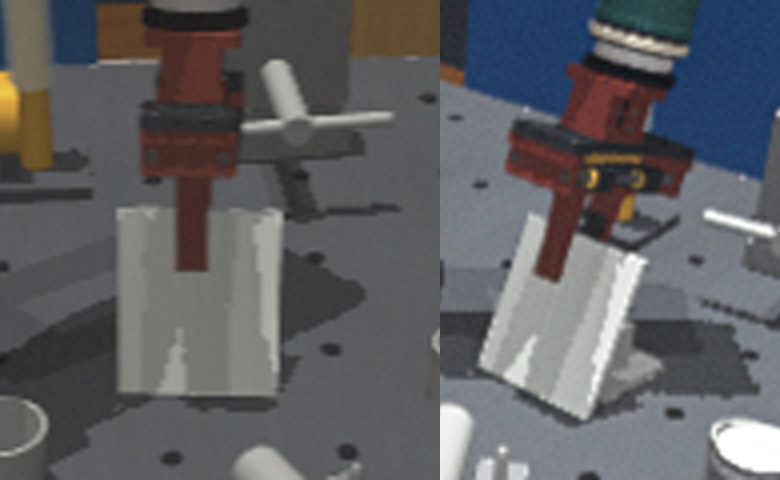

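View pics/w5.png

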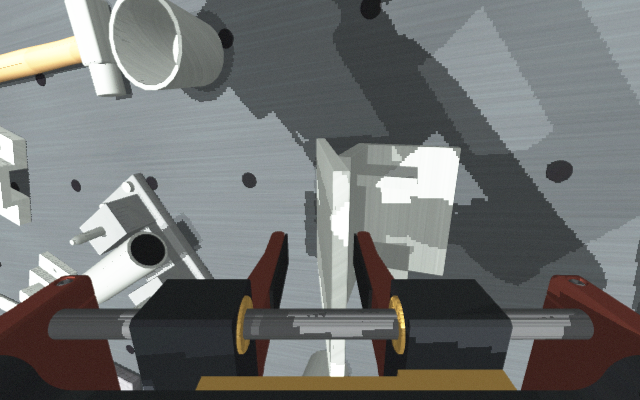

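Call:
servo_tool(deltas="0.06 0 0 0 0 0 0;0.06 0 0 0.002 0 0 0;0.06 0 0 0.002 0 0 0;0.06 0 0 0.002 0 0 0;0.06 0 0 0 0 0 0;0.06 0 -0.01 0 0 0 0;0.06 0 -0.02 0 0 0 0;0.06 0 -0.03 0 0 0 0;0.06 0 -0.035 0 0 0 0;0.06 0 -0.035 0 0 0 0")

```text
time_s: 11.25
eef_pos: [0.5264, 0.3479, 0.2227]
tool_rot: [-1.884, 0.095, -0.071]
ft_force: [0.1, 0.4, 0.1]
width: 0.06
```

```bash
python3 - <<'E'
from tgt import *
from cell import snapshot
import cv2
cc=(.480,-.1893,-.445)
delta([cc[0],cc[1],.16],down(cc[2]+np.pi/2))
delta([cc[0],cc[1],.16],down(np.radians(84.3)))
a=snapshot("side")[:,:,::-1][40:160,230:390];b=snapshot("scene")[:,:,::-1][80:200,340:460]
cv2.imwrite("pics/p6.png",np.hstack([cv2.resize(a,(640,480),interpolation=2)[:, 100:540],cv2.resize(b,(480,480),interpolation=2)[:,100:440]]))
E
```

```text
t 11.25 pos [0.5264 0.3479 0.2227] w 0.06 F [0.1 0.4 0.1]
 shift mm [   8.4  226.6 -493.3] turn deg [17.84 19.48  3.17] rows 12.0
t 11.25 pos [0.5264 0.3479 0.2227] w 0.06 F [0.1 0.4 0.1]
 shift mm [   8.4  226.6 -493.3] turn deg [18.03 -0.15  0.05] rows 12.0
```

View pics/p6.png

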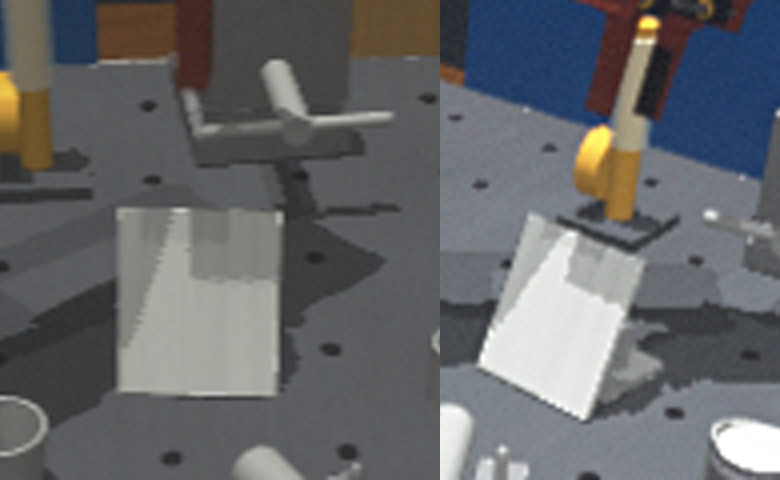

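Call:
servo_tool(deltas="0.06 0 0 0 6 0 0;0.06 0 0 0 6 0 0;0.06 0 0 0 6 0 0;0.06 0 0 -0.04 0 0 0;0.06 0 0 -0.04 0 0 0;0.06 0 0 -0.04 0 0 0;0.06 0 0 -0.04 0 0 0;0.06 0 0 -0.04 0 0 0;0.06 0 0 -0.04 0 0 0;0.06 0 0 -0.04 0 0 0")

```text
time_s: 12.18
eef_pos: [0.4974, 0.0674, 0.2211]
tool_rot: [-1.57, 0.078, -0.081]
ft_force: [-0.2, 0.4, 0.5]
width: 0.06
```

Call:
servo_tool(deltas="0.07 0.001 0 -0.04 0 0 0;0.07 0.001 0 -0.04 0 0 0;0.07 0.001 0 -0.04 0 0 0;0.07 0.001 0 -0.04 0 0 0;0.07 0.001 0 -0.04 0 0 0;0.07 0.001 0 -0.04 0 0 0;0.07 0 0 0 0 6.5 0;0.07 0 0 0 0 6.5 0;0.07 0 0 0 0 6.5 0;0.07 0 0 0 0 0 0")

```text
time_s: 13.02
eef_pos: [0.4794, -0.1705, 0.2209]
tool_rot: [-1.542, 0.349, -0.352]
ft_force: [0.8, -0.4, -0.4]
width: 0.0699
```

```bash
python3 - <<'E'
from tgt import *
from cell import snapshot,get_calibration
import cv2
from fit import proj,W,box
cc=(.480,-.1893,-.445)
delta([cc[0],cc[1],.16],down(cc[2]+np.pi/2))
cal=get_calibration("wrist");im=snapshot("wrist")[:,:,::-1].copy()
np.savez("w7",im=im,K=cal["K"],R=cal["R"],t=cal["t"])
for P in (box(-.016,.016,-.016,.016,.068,.068),box(-.065,.065,-.03,.03,.014,.014)):
  for a in proj(cal,W(P,cc)): cv2.circle(im,tuple(np.round(a).astype(int)),1,(0,0,255),-1)
cv2.imwrite("pics/w7.png",im)
E
```

```text
t 13.02 pos [ 0.4794 -0.1705  0.2209] w 0.0699 F [ 0.8 -0.4 -0.4]
 shift mm [  8.5  60.9 -16.7] turn deg [-0.04 -0.13  0.08] rows 2.0
```

View pics/w7.png

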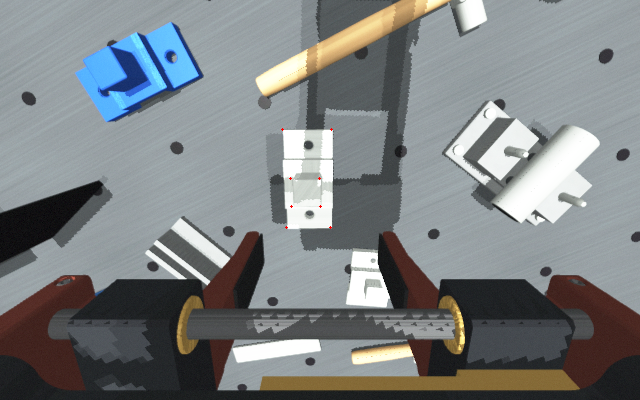

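Call:
servo_tool(deltas="0.07 0.0085 0.02 -0.0165 0 0 0;0.07 0 0.037 0 0 0 0;0.07 0 0.037 0 0 0 0;0.07 0 0.037 0 0 0 0;0.07 0 0.03 0 0 0 0;0.07 0 0.015 0 0 0 0;0.07 0 0.01 0 0 0 0;0.03 0 0 0 0 0 0;0.02 0 0 0 0 0 0;0.02 0 0 0 0 0 0", force=45)

```text
time_s: 13.9
eef_pos: [0.482, -0.1892, 0.0362]
tool_rot: [-1.543, 0.342, -0.349]
ft_force: [0.8, -0.5, 1.0]
width: 0.0537
```

Call:
servo_tool(deltas="0.0 0 0 0 0 0 0;0.0 0 0 0 0 0 0;0.0 0 0 0 0 0 0;0.0 0 0 0 0 0 0;0.0 0 0 0 0 0 0;0.0 0 0 0 0 0 0;0.0 0 0 0 0 0 0;0.0 0 0 0 0 0 0;0.0 0 0 0 0 0 0;0.0 0 0 0 0 0 0")

```text
time_s: 14.73
eef_pos: [0.4817, -0.189, 0.0359]
tool_rot: [-1.543, 0.344, -0.35]
ft_force: [-0.1, 2.3, 6.4]
width: 0.0318
```

Call:
servo_tool(deltas="0.0 0 -0.01 0 0 0 0;0.0 0 -0.02 0 0 0 0;0.0 0 -0.03 0 0 0 0;0.0 0 -0.03 0 0 0 0;0.0 0 -0.025 0 0 0 0;0.0 0 -0.02 0 0 0 0;0.0 0 0 0 0 0 0;0.0 0 0 0 0 0 0;0.0 0 0 0 0 0 0;0.0 0 0 0 0 0 0")

```text
time_s: 15.57
eef_pos: [0.4792, -0.188, 0.1682]
tool_rot: [-1.542, 0.348, -0.346]
ft_force: [-0.2, -0.1, -5.0]
width: 0.0318
```

```bash
python3 - <<'E'
from h import *
from cell import snapshot,get_calibration,outline_of
import cv2,pickle
D=pickle.load(open("d.pkl","rb"))
o,p,R=cur();print(np.round(p,4),o["ft_force"],o["width"])
cal=get_calibration("wrist");im=snapshot("wrist")
r=outline_of("wrist","clamp");print([(a["score"],a["pixel"],a["mask"].sum()) for a in r])
c=outline_of("wrist","cap");print([(a["score"],a["pixel"],a["mask"].sum()) for a in c])
D["w8"]=dict(im=im,cal=cal,clamp=r,cap=c)
w=np.load("w7.npz");D["w7"]=dict(im=w["im"][:,:,::-1],cal=dict(K=w["K"],R=w["R"],t=w["t"]))
pickle.dump(D,open("d.pkl","wb"))
cv2.imwrite("pics/w8.png",im[:,:,::-1])
a=cv2.resize(D["scene"]["im"][175:225,325:400,::-1],None,fx=7,fy=7,interpolation=2)
b=cv2.resize(D["side"]["im"][145:205,290:370,::-1],None,fx=7,fy=7,interpolation=2)
cv2.imwrite("pics/za.png",a);cv2.imwrite("pics/zb.png",b)
E
```

```text
[ 0.4792 -0.188   0.1682] [-0.16252727 -0.14065047 -4.96576702] 0.031813825558759126
[(0.75, [168.4, 569.6], np.int64(14967))]
[(0.67, [207.7, 321.1], np.int64(13921)), (0.61, [52.9, 118.5], np.int64(10406))]
```

View pics/w8.png

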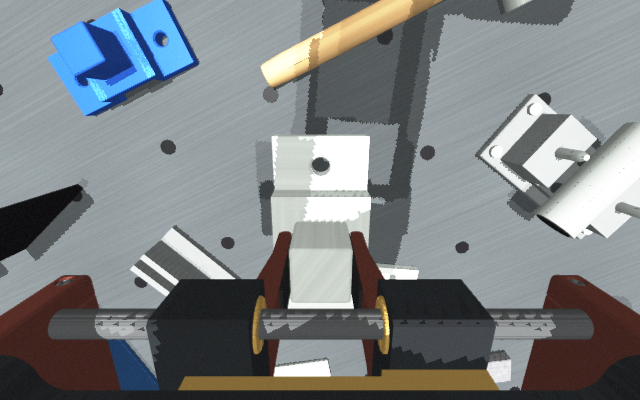

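View pics/za.png

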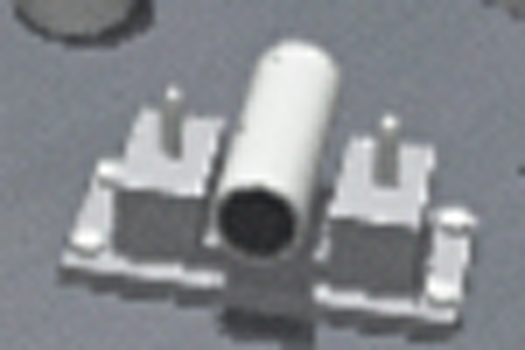

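View pics/zb.png

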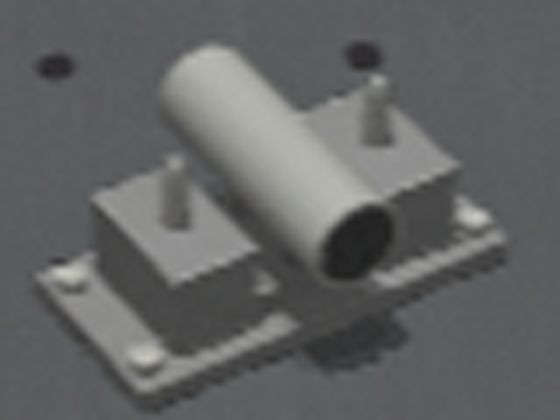

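```bash
cat > dow.py <<'E'
from fit import *
from scipy.optimize import least_squares
def cv(l,ox,oy,s=7): return (np.array(l,float)+.5)/s-.5+[ox,oy]
obs={"scene":cv([(173,92),(172,150),(390,121),(389,180)],325,175),"side":cv([(175,161),(177,222),(376,84),(378,138)],290,145)}
P=np.array([[-.046,0,.08],[-.046,0,.05],[.046,0,.08],[.046,0,.05]])
def res(p,ks): return np.concatenate([(proj(D[k]["cal"],W(P,p))-obs[k]).ravel() for k in ks])
for ks in(["scene"],["side"],["scene","side"]):
    r=least_squares(res,[.5776,.0563,.484],args=(ks,),x_scale=[.01,.01,.1]);print(ks,np.round(r.x,4),np.round(r.fun,2))
E
python3 dow.py
python3 - <<'E'
import sys;sys.path.insert(0,'.')
from fit import *
R=pickle.load(open("r.pkl","rb"))
import cv2
for k in("w7","w8"):
    im=np.ascontiguousarray(D[k]["im"][:,:,::-1])
    im=cv2.resize(im,None,fx=3,fy=3,interpolation=2)
    for Q in clamp(R["clamp"]):
        u=(proj(D[k]["cal"],W(Q,R["clamp"]))+.5)*3
        cv2.polylines(im,[cv2.convexHull(u.astype(np.float32)).astype(int)],True,(0,0,255),1)
    c=im[270:690,1320:1920] if k=="w7" else im[270:780,1400:1920]
    cv2.imwrite(f"pics/{k}c.png",c)
E
```

```text
['scene'] [0.5802 0.0569 0.4952] [ 0.23 -0.01 -0.03  0.08  0.24 -0.03 -0.45 -0.02]
['side'] [0.5781 0.0552 0.4975] [ 0.08  0.09 -0.28  0.11  0.5  -0.59 -0.3   0.38]
['scene', 'side'] [0.579  0.0565 0.4964] [-0.16 -0.09 -0.41  0.   -0.16 -0.13 -0.84 -0.12  0.39 -0.25  0.02 -0.23
  0.8  -0.89 -0.01  0.07]
```

View pics/w7c.png

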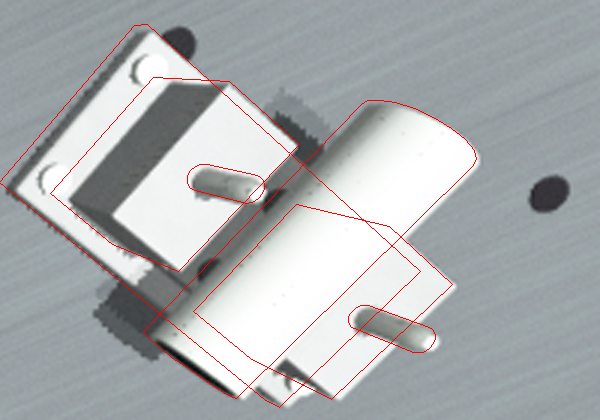

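View pics/w8c.png

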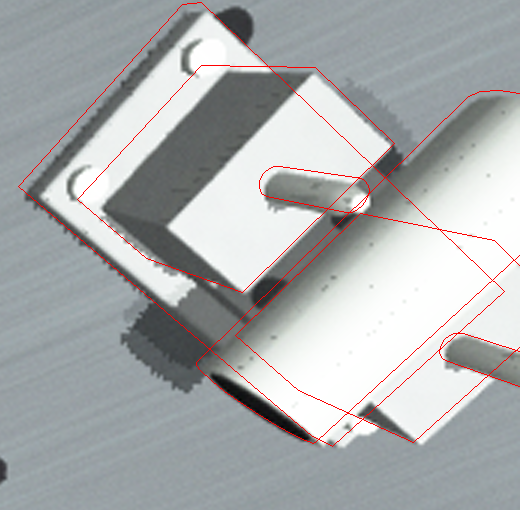

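```bash
cat >> dow.py <<'E'
obs["w7"]=cv([(261,189),(197,180),(433,342),(361,321)],440,90,3)
obs["w8"]=cv([(364,201),(273,189)],1400/3,90,3)
P0=P
def res(p,ks): return np.concatenate([(proj(D[k]["cal"],W(P0[:len(obs[k])],p))-obs[k]).ravel() for k in ks])
for ks in(["w7"],["w7","w8"],["scene","side","w7"],["scene","side","w7","w8"]):
    r=least_squares(res,[.5776,.0563,.484],args=(ks,),x_scale=[.01,.01,.1]);print(ks,np.round(r.x,4),np.round(r.fun,2))
def ray(cal,uv,z):
    d=cal["R"].T@np.linalg.inv(cal["K"])@np.r_[uv,1];c=-cal["R"].T@cal["t"];return c+d*(z-c[2])/d[2]
tcp=np.array([.4792,-.188,.1682])
y=np.radians(-25.5);ex=np.array([np.cos(y),np.sin(y)]);ey=np.array([-ex[1],ex[0]])
a=cv2.resize(D["w8"]["im"][120:310,250:400,::-1],None,fx=4,fy=4,interpolation=2);cv2.imwrite("pics/w8h.png",a)
h=ray(D["w8"]["cal"],[320.5,164.5],.1682-.0219)
print("hole rel tcp",(h[:2]-tcp[:2])@ex,(h[:2]-tcp[:2])@ey)
# holes in pre-grasp w7 (cap on bench): near(308.5,145.5)?
for k in ("w7",):
    a=cv2.resize(D[k]["im"][120:240,270:350,::-1],None,fx=5,fy=5,interpolation=2);cv2.imwrite("pics/w7h.png",a)
E
python3 dow.py
```

```text
['scene'] [0.5802 0.0569 0.4952] [ 0.23 -0.01 -0.03  0.08  0.24 -0.03 -0.45 -0.02]
['side'] [0.5781 0.0552 0.4975] [ 0.08  0.09 -0.28  0.11  0.5  -0.59 -0.3   0.38]
['scene', 'side'] [0.579  0.0565 0.4964] [-0.16 -0.09 -0.41  0.   -0.16 -0.13 -0.84 -0.12  0.39 -0.25  0.02 -0.23
  0.8  -0.89 -0.01  0.07]
['w7'] [0.5788 0.0572 0.4848] [-1.47  0.73  2.13 -0.34 -1.4   0.21  0.98 -0.82]
['w7', 'w8'] [0.5792 0.0571 0.4901] [-1.63  1.31  1.99  0.2  -1.22  0.39  1.14 -0.65 -1.44 -0.12  1.59 -1.16]
['scene', 'side', 'w7'] [0.5788 0.0571 0.486 ] [-0.05 -0.28 -0.31 -0.19 -0.12 -0.15 -0.8  -0.14  0.2  -0.49 -0.16 -0.48
  0.81 -0.93 -0.    0.04 -1.56  0.82  2.04 -0.26 -1.41  0.21  0.97 -0.82]
['scene', 'side', 'w7', 'w8'] [0.5791 0.057  0.4904] [ 0.01 -0.19 -0.25 -0.1  -0.03 -0.14 -0.71 -0.12  0.38 -0.44  0.01 -0.42
  0.89 -0.96  0.08  0.01 -1.69  1.29  1.93  0.18 -1.26  0.36  1.11 -0.68
 -1.51 -0.15  1.53 -1.18]
hole rel tcp -0.047587219604847 0.00019344749660747212
```

View pics/w8h.png

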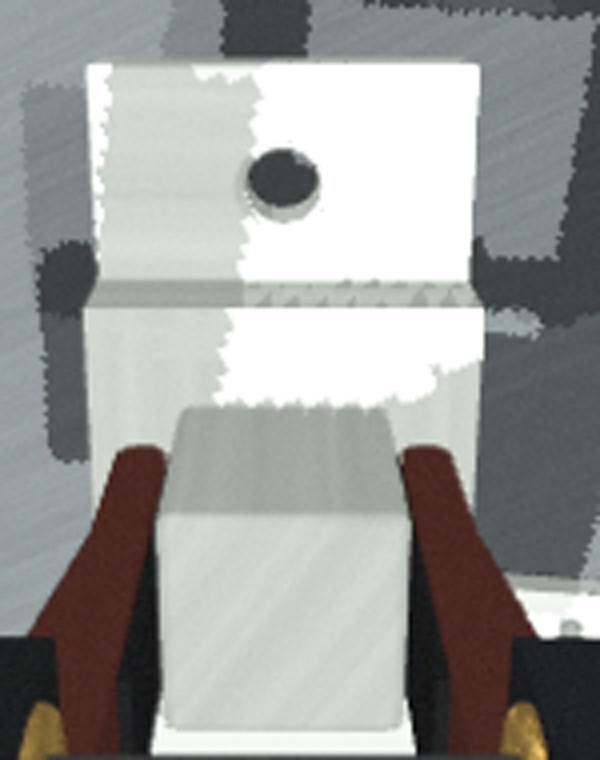

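View pics/w7h.png

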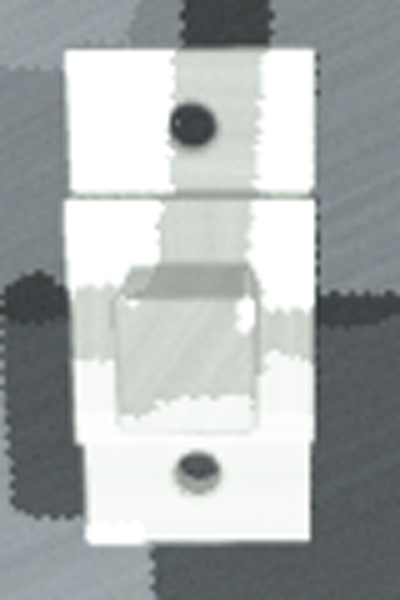

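```bash
python3 - <<'E'
from h import *
o,p,R=cur()
delta([.5795,.0570,.150],R)
delta([.5795,.0570,.125],down(np.radians(118.2)))
E
```

```text
t 15.72 pos [ 0.4798 -0.1883  0.1686] w 0.0314 F [ 0.1 -0.7 -3.2]
 shift mm [-14.8  18.8 264.4] turn deg [0. 0. 0.] rows 7.0
t 15.72 pos [ 0.4798 -0.1883  0.1686] w 0.0314 F [ 0.1 -0.7 -3.2]
 shift mm [-14.8  43.8 264.3] turn deg [-6.000e-02 -5.354e+01 -2.000e-02] rows 8.0
```

Call:
servo_tool(deltas="0.0 -0.002 0 0.038 0 0 0;0.0 -0.002 0 0.038 0 0 0;0.0 -0.002 0 0.038 0 0 0;0.0 -0.002 0 0.038 0 0 0;0.0 -0.002 0 0.038 0 0 0;0.0 -0.002 0 0.038 0 0 0;0.0 -0.0028 0 0.0363 0 0 0;0.0 0 0 0 0 -7 0;0.0 0 0 0 0 -7 0;0.0 0 0 0 0 -7 0")

```text
time_s: 16.55
eef_pos: [0.58, 0.0576, 0.169]
tool_rot: [-1.571, 0.053, -0.053]
ft_force: [-1.2, -0.1, -4.0]
width: 0.0315
```

Call:
servo_tool(deltas="0.0 0 0.005 0 0 -7 0;0.0 0 0.005 0 0 -7 0;0.0 0 0.005 0 0 -7 0;0.0 0 0.005 0 0 -7 0;0.0 0 0.005 0 0 -4.5 0;0.0 0 0.01 0 0 0 0;0.0 0 0.007 0 0 0 0;0.0 0 0 0 0 0 0;0.0 0 0 0 0 0 0;0.0 0 0 0 0 0 0")

```text
time_s: 17.38
eef_pos: [0.5806, 0.0564, 0.1281]
tool_rot: [-1.537, -0.386, 0.383]
ft_force: [0.4, -0.2, -3.4]
width: 0.0319
```

```bash
cat > look.py <<'E'
from h import *
from cell import snapshot,get_calibration
import cv2,sys
tag=sys.argv[1]
delta([.5795,.0570,.120],down(np.radians(118.2)))
a=snapshot("side")[:,:,::-1];o1=env.get_obs();b=snapshot("scene")[:,:,::-1];o2=env.get_obs()
print(o1["eef_pos"],o2["eef_pos"],o2["ft_force"])
cv2.imwrite(f"pics/{tag}a.png",a);cv2.imwrite(f"pics/{tag}b.png",b)
cv2.imwrite(f"pics/{tag}az.png",cv2.resize(a[110:210,270:390],None,fx=6,fy=6,interpolation=2))
cv2.imwrite(f"pics/{tag}bz.png",cv2.resize(b[140:230,310:420],None,fx=6,fy=6,interpolation=2))
E
python3 look.py h1
```

```text
t 17.38 pos [0.5806 0.0564 0.1281] w 0.0319 F [ 0.4 -0.2 -3.4]
 shift mm [-0.7  8.1  1. ] turn deg [ 0.07 -0.1   0.09] rows 1.0
[0.58082266 0.05644111 0.12838152] [0.58090171 0.05645075 0.12854945] [ 0.72198647 -0.91450116 -3.83605349]
```

View pics/h1az.png

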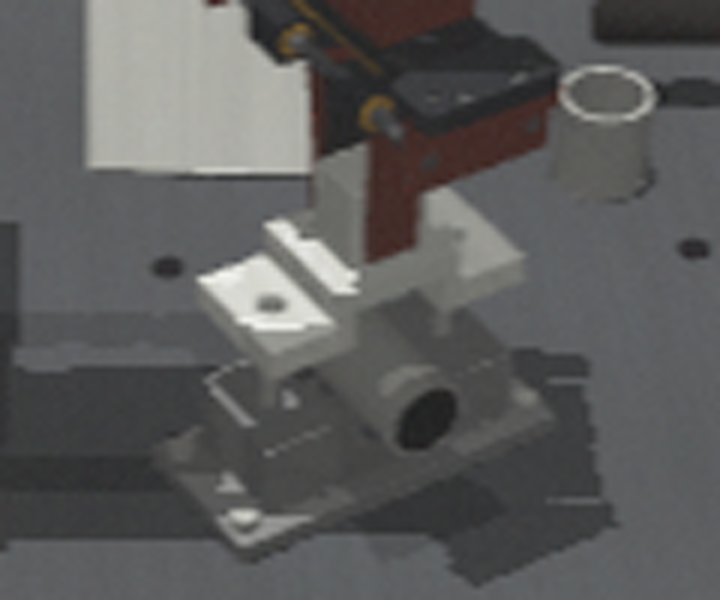

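View pics/h1bz.png

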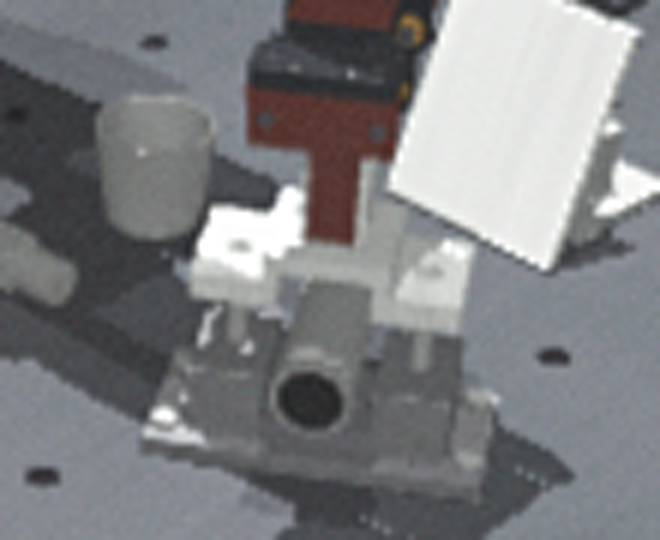

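```bash
python3 - <<'E' | tail -6
from dow import *
z=.1286-.0359+.014
for k,uv,s,p in[("side",(271,304),-1,(.5781,.0552,.49)),("scene",(240,246),-1,(.5802,.0569,.49)),("scene",(433,270),1,(.5802,.0569,.49))]:
    off=(270,110) if k=="side" else (310,140)
    q=cv([uv],*off,6)[0];X=ray(D[k]["cal"],q,z)
    d=W(np.array([[s*.046,0,0]]),p)[0]
    e=X[:2]-d[:2];c,si=np.cos(p[2]),np.sin(p[2])
    print(k,s,np.round(X,4),"hole-dowel world mm",np.round(e*1e3,1),"along x,y",np.round([e@[c,si]*1e3,e@[-si,c]*1e3],1))
E
```

```text
0.89 -0.96  0.08  0.01 -1.69  1.29  1.93  0.18 -1.26  0.36  1.11 -0.68
 -1.51 -0.15  1.53 -1.18]
hole rel tcp -0.047587219604847 0.00019344749660747212
side -1 [0.5376 0.0309 0.1067] hole-dowel world mm [ 0.1 -2.7] along x,y [-1.2 -2.4]
scene -1 [0.5409 0.0322 0.1067] hole-dowel world mm [ 1.3 -3.1] along x,y [-0.3 -3.3]
scene 1 [0.6231 0.0776 0.1067] hole-dowel world mm [ 2.3 -0.9] along x,y [ 1.6 -1.9]
```

Call:
servo_tool(deltas="0.0 -0.0005 0 0.0018 0 0 0;0.0 0 0.004 0 0 0 0;0.0 0 0 0 0 0 0;0.0 0 0 0 0 0 0;0.0 0 0 0 0 0 0;0.0 0 0 0 0 0 0;0.0 0 0 0 0 0 0;0.0 0 0 0 0 0 0;0.0 0 0 0 0 0 0;0.0 0 0 0 0 0 0")

```text
time_s: 18.32
eef_pos: [0.5792, 0.0578, 0.1242]
tool_rot: [-1.537, -0.387, 0.384]
ft_force: [-0.2, 0.5, -4.8]
width: 0.0318
```

```bash
python3 look.py h2; python3 - <<'E'
from cell import *
import cv2
a=snapshot("wrist")[:,:,::-1]
cv2.imwrite("pics/h2w.png",cv2.resize(a[110:310,220:420],None,fx=3,fy=3,interpolation=2))
E
```

```text
t 18.32 pos [0.5792 0.0578 0.1242] w 0.0318 F [-0.2  0.5 -4.8]
 shift mm [-0.1  4.2 -0.8] turn deg [ 0.07 -0.03  0.1 ] rows 1.0
[0.57920812 0.05782635 0.12415259] [0.57922203 0.05778675 0.12416146] [ 0.44730108  0.48084094 -3.92335503]
```

View pics/h2w.png

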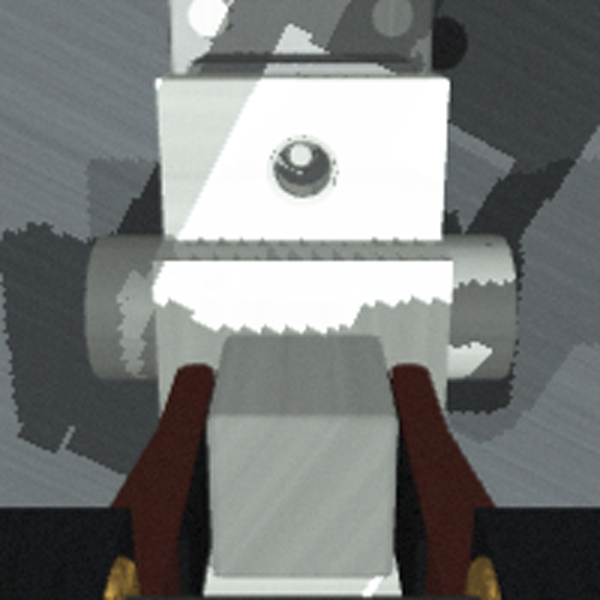

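View pics/h2az.png

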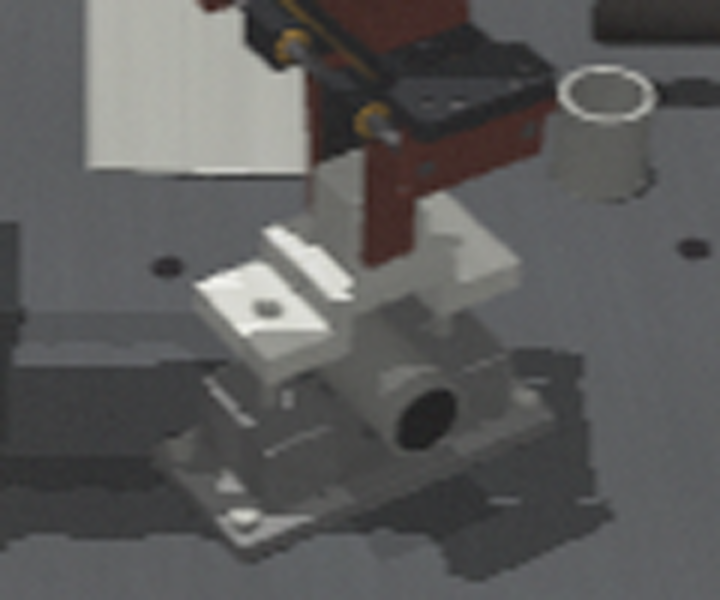

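View pics/h2bz.png

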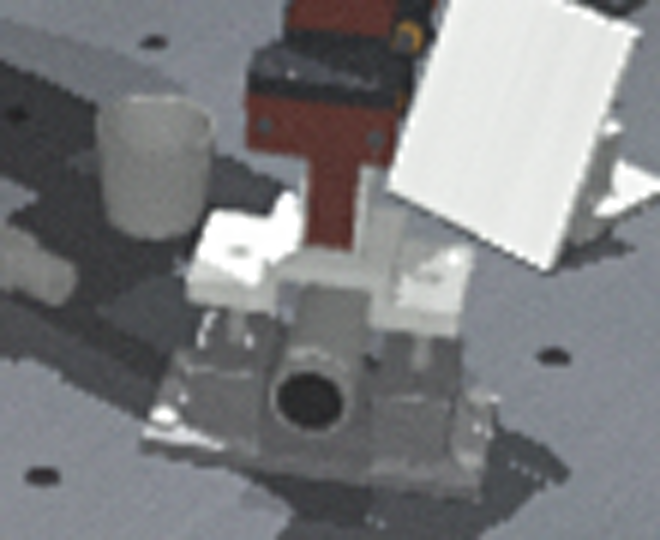

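```bash
python3 - <<'E'
from h import *
from cell import get_calibration
from fit import proj
o,p,R=cur();cal=get_calibration("wrist")
M=R.as_matrix();ex,ez=M[:,0],M[:,2]
zt=p[2]-.0359+.014
for zz in (zt,zt-.014,.080):
    c=p-ex*.0466;c[2]=zz
    print(zz,np.round((proj(cal,np.array([c,c+ex*.001,c+ez*.001]))-[220,110]+.5)*3-.5,1))
E
```

```text
0.10226753013482898 [[301.9 168.2]
 [301.9 172.9]
 [306.7 168.2]]
0.08826753013482898 [[302.  156.2]
 [302.  160.6]
 [306.4 156.2]]
0.08 [[302.  149.9]
 [302.  154.1]
 [306.3 149.9]]
```

Call:
servo_tool(deltas="0.0 0.0008 0 0 0 0 0;0.0 0 0.003 0 0 0 0;0.0 0 0.003 0 0 0 0;0.0 0 0.003 0 0 0 0;0.0 0 0.002 0 0 0 0;0.0 0 0.002 0 0 0 0;0.0 0 0.001 0 0 0 0;0.0 0 0 0 0 0 0;0.0 0 0 0 0 0 0;0.0 0 0 0 0 0 0")

```text
time_s: 19.3
eef_pos: [0.5801, 0.0582, 0.1103]
tool_rot: [-1.537, -0.387, 0.384]
ft_force: [0.1, -0.2, -3.9]
width: 0.0314
```

```bash
python3 look.py h3; python3 - <<'E'
from cell import *
import cv2
a=snapshot("wrist")[:,:,::-1]
cv2.imwrite("pics/h3w.png",cv2.resize(a[110:310,220:420],None,fx=3,fy=3,interpolation=2))
E
```

```text
t 19.3 pos [0.5801 0.0582 0.1103] w 0.0314 F [ 0.1 -0.2 -3.9]
 shift mm [-1.  -9.7 -0.8] turn deg [ 0.08 -0.03  0.11] rows 1.0
[0.58008807 0.05816824 0.11030216] [0.58007972 0.05816624 0.11032773] [-0.00915021  1.13725582 -3.86736993]
```

View pics/h3w.png

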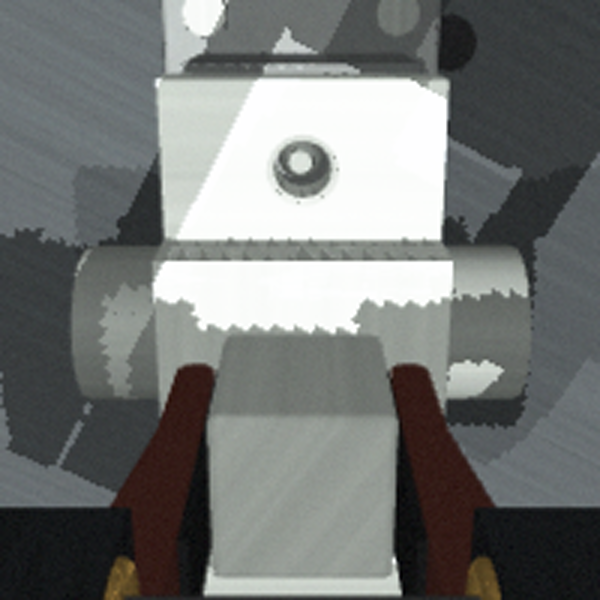

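View pics/h3bz.png

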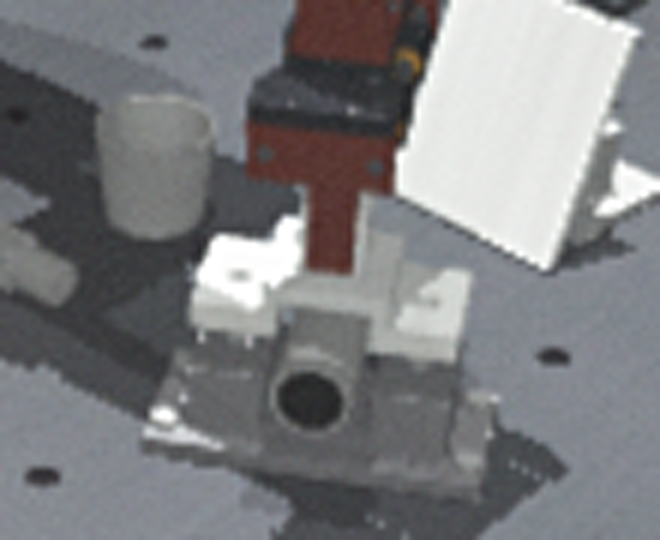

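Call:
servo_tool(deltas="0.0 0 0.002 0 0 0 0;0.0 0 0.002 0 0 0 0;0.0 0 0.002 0 0 0 0;0.0 0 0.002 0 0 0 0;0.0 0 0.002 0 0 0 0;0.0 0 0.002 0 0 0 0;0.0 0 0.002 0 0 0 0;0.0 0 0.001 0 0 0 0;0.0 0 0 0 0 0 0;0.0 0 0 0 0 0 0")

```text
time_s: 20.28
eef_pos: [0.5799, 0.0582, 0.0951]
tool_rot: [-1.537, -0.387, 0.384]
ft_force: [0.7, -0.1, -4.3]
width: 0.0316
```

Call:
servo_tool(deltas="0.0 0 0 0 0 0 0;0.0 0 0.001 0 0 0 0;0.0 0 0.001 0 0 0 0;0.0 0 0.001 0 0 0 0;0.0 0 0.001 0 0 0 0;0.0 0 0.001 0 0 0 0;0.0 0 0.001 0 0 0 0;0.0 0 0 0 0 0 0;0.0 0 0 0 0 0 0;0.0 0 0 0 0 0 0", force=60)

```text
time_s: 21.12
eef_pos: [0.5803, 0.0582, 0.0901]
tool_rot: [-1.537, -0.388, 0.383]
ft_force: [-1.3, -0.5, 6.6]
width: 0.0318
```

Call:
servo_tool(deltas="0.0 0 0.001 0 0 0 0;0.0 0 0.001 0 0 0 0;0.0 0 0.001 0 0 0 0;0.0 0 0.001 0 0 0 0;0.0 0 0 0 0 0 0;0.0 0 0 0 0 0 0;0.0 0 0 0 0 0 0;0.0 0 0 0 0 0 0;0.0 0 0 0 0 0 0;0.0 0 0 0 0 0 0")

```text
time_s: 21.95
eef_pos: [0.5803, 0.0582, 0.0866]
tool_rot: [-1.537, -0.388, 0.383]
ft_force: [-3.4, 1.1, 10.4]
width: 0.0318
```

Call:
servo_tool(deltas="0.0 0 0.001 0 0 0 0;0.0 0 0.001 0 0 0 0;0.0 0 0 0 0 0 0;0.0 0 0 0 0 0 0;0.0 0 0 0 0 0 0;0.0 0 0 0 0 0 0;0.0 0 0 0 0 0 0;0.0 0 0 0 0 0 0;0.0 0 0 0 0 0 0;0.0 0 0 0 0 0 0")

```text
time_s: 22.78
eef_pos: [0.5803, 0.0581, 0.0859]
tool_rot: [-1.537, -0.388, 0.383]
ft_force: [-7.6, -0.8, 22.7]
width: 0.0315
```

```bash
python3 look.py h4
```

```text
t 22.78 pos [0.5803 0.0581 0.0859] w 0.0315 F [-7.6 -0.8 22.7]
 shift mm [ -1.1 -34.1  -0.7] turn deg [ 0.12 -0.03  0.17] rows 1.0
[0.58025469 0.0581059  0.08590264] [0.58027053 0.05811481 0.08591816] [-7.36959959 -0.97182067 23.21602707]
```

View pics/h4az.png

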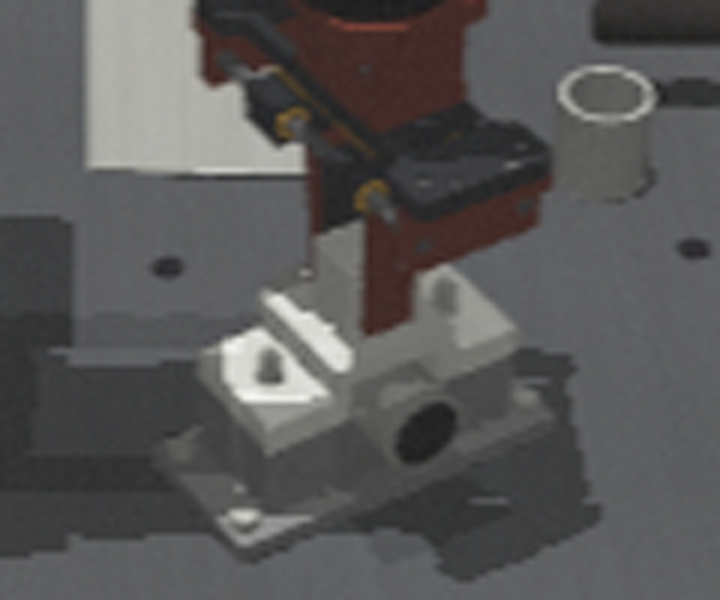

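View pics/h4bz.png

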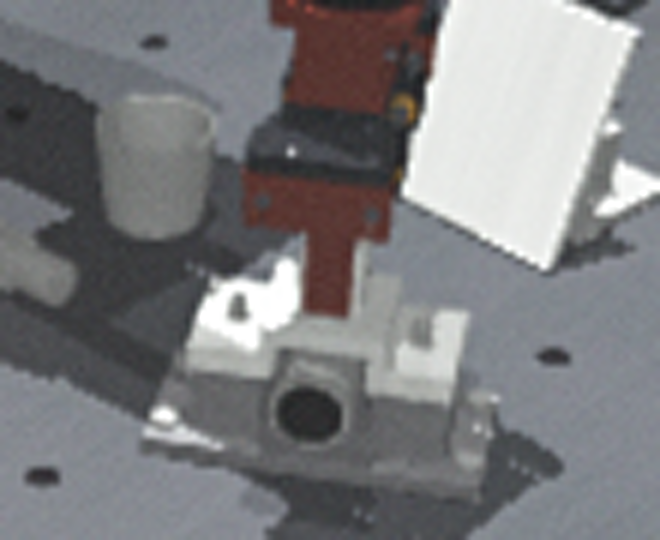

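Call:
servo_tool(deltas="0.0 -0.0004 0.0004 0.0002 0 0 0;0.0 0 0.0004 0 0 0 0;0.0 0 0 0 0 0 0;0.0 0 0 0 0 0 0;0.0 0 0 0 0 0 0;0.0 0 0 0 0 0 0;0.0 0 0 0 0 0 0;0.0 0 0 0 0 0 0;0.0 0 0 0 0 0 0;0.0 0 0 0 0 0 0")

```text
time_s: 23.72
eef_pos: [0.5803, 0.0581, 0.0859]
tool_rot: [-1.538, -0.389, 0.382]
ft_force: [-8.4, -0.8, 28.2]
width: 0.0317
```

```bash
python3 look.py h5; python3 - <<'E'
import cv2,numpy as np
a=cv2.imread("pics/h5a.png");b=cv2.imread("pics/h5b.png")
cv2.imwrite("pics/h5.png",np.vstack([a[30:330,60:],b[60:340,60:]]))
E
```

```text
t 23.72 pos [0.5803 0.0581 0.0859] w 0.0317 F [-8.4 -0.8 28.2]
 shift mm [ -1.1 -34.1  -0.7] turn deg [ 0.14 -0.03  0.23] rows 1.0
[0.58029476 0.05816274 0.08590106] [0.58027082 0.05811257 0.08588787] [-8.89339918 -0.72621662 28.07256525]
```

View pics/h5.png

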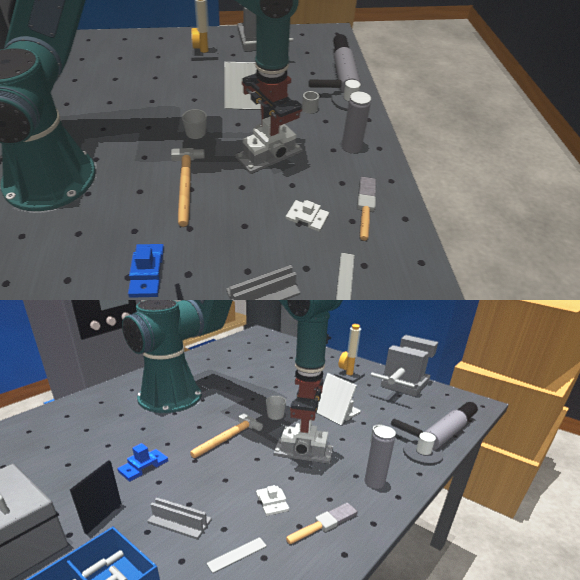

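```bash
python3 - <<'E'
from cell import env
print(env.close_job())
o=env.get_obs();print(o["time_s"],o["eef_pos"],o["ft_force"],o["width"])
E
```

```text
the job is handed in; nothing more can be done
None
the job is handed in; nothing more can be done
```

The job is done and handed in at about 23.8 s on the robot's clock, well under the 61 s limit. The hand-in gave no verdict, so the checks below are my own.

- **Guard:** I lifted it out of the rack, set it down leaning about 18° against the clamp-facing side of the angle plate, and let go. After the gripper backed off, the pictures showed it standing on its own with its foot on the bench. It was still there in the final pictures.
- **Larger half:** I lined its holes up with the dowels using the wrist camera and lowered it. It met the pipe at about the expected height. It then closed at a tool height of 85.9 mm, the same height above its underside as when I gripped it, so the gap is about zero.
- **Holding force:** Pushing a little further raised the force at the wrist from 10 N to 28 N with no further movement, and both dowels show through the holes. At hand-in I was still gripping at 60 N and pressing with about 28 N.
- **Other loose things:** None of them looked moved in the final side and scene pictures. I judged this by eye and did not measure it.

**Disagreements and leftovers:**
- The cameras disagreed by about 2 mm on where the clamp is; I settled this by comparing the holes with the dowels and by the wrist view.
- About 8 N of sideways force stayed on the dowels, and a 0.4 mm shift did not remove it.

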